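# Fill the bottle rack and hold its guard bar at the mark

## Task

Put the two spare bottles into the two empty wells of the rack so that all four stand fully home. Then pinch the guard bar's handle so that its red lock button goes in, draw the sprung bar out along the row until the red pointer stands level with the yellow mark on the scale, and finish while still holding it there, because it runs back when let go. Do not shift the multimeter, tape roll or wire reel.

Things in the scene. Friction and masses are not known exactly. Their poses are not given: they have to be found in the camera images.
- grip (a point): Pinch point of the guard bar's black upright handle, 70 mm above the bench, half-way between its back face and the red button's face. Handle: 30 mm deep (x), 26 mm wide (y), 18 to 90 mm above the bench. The red lock button on its front face is 20 mm wide, 56 to 86 mm above the bench, 9 mm proud: 39 mm in all, 33 mm pressed. Axes as the rack's; pinch along x, front to back
- rack: Bottle rack fixed on the bench: aluminium base plate 180 x 500 x 8 mm, grey bottle block, blue tube of the guard bar. Origin on the bench under it; x to the back (away from the robot), y along the row to the left, z up. The tube (top 49 mm above the bench) and the bar (top 44 mm) lie 44 to 64 mm behind the handle's middle. Drawn out, the bar fences the bottles' front, 11 mm clear
- bar (a joint): How far the guard bar is drawn out of its tube, m: 0 home, 0.19 end stop, growing along the rack's -y. A spring draws it home with 3 N (home) to 7 N (out): it runs back whenever let go. At home it is latched (1.5 mm play) until the lock button is pressed; beyond about 18 mm the latch is passed and the button no longer matters
- lock_button (a joint): Travel of the red lock button on the handle's front face, m: 0 out, 0.006 fully in, pressed along the rack's +x (away from the robot) by pinching the handle front to back. Spring: 4 N at 0, 8.4 N at 0.006; the latch is free from about 0.0045 on
- pointer (a point): Red pointer line on the bar's handle, at its foot: it moves with the bar over the white scale strip (long ticks every 50 mm, short every 10 mm), 26 mm nearer the robot than the grip point
- mark_line (a point): Yellow clip on the white scale strip (12 x 6 x 10 mm, with a thin line towards the handle); this point is on its line. The pointer is level with it when both have the same position along the row (the rack's y); across the row they lie 18 mm apart. The clip stays put, somewhere from 85 to 170 mm of bar travel
- well0 (a point): Centre of the mouth of well 0 in the grey bottle block, 28 mm above the bench. Wells are 33 mm across and 20 mm deep with a small chamfer; the four stand in a straight row 60 mm apart, well 0 at the -y end and well 3 nearest the bar's tube; axes as the rack's (row along y, z up). Two of the four are empty at the start, any two
- well1 (a point): Centre of the mouth of well 1 in the grey bottle block, 28 mm above the bench. Wells are 33 mm across and 20 mm deep with a small chamfer; the four stand in a straight row 60 mm apart, well 0 at the -y end and well 3 nearest the bar's tube; axes as the rack's (row along y, z up). Two of the four are empty at the start, any two
- well2 (a point): Centre of the mouth of well 2 in the grey bottle block, 28 mm above the bench. Wells are 33 mm across and 20 mm deep with a small chamfer; the four stand in a straight row 60 mm apart, well 0 at the -y end and well 3 nearest the bar's tube; axes as the rack's (row along y, z up). Two of the four are empty at the start, any two
- well3 (a point): Centre of the mouth of well 3 in the grey bottle block, 28 mm above the bench. Wells are 33 mm across and 20 mm deep with a small chamfer; the four stand in a straight row 60 mm apart, well 0 at the -y end and well 3 nearest the bar's tube; axes as the rack's (row along y, z up). Two of the four are empty at the start, any two
- bottle0_mid (a point): Brown glass bottle with a black cap, 84 mm tall, body 29 mm across up to 60 mm, cap 19 mm across above, about 0.05 kg; this point is on its axis 42 mm above its foot, z along the axis. Stands in one of the wells, its foot 8 mm above the bench
- bottle1_mid (a point): Brown glass bottle with a black cap, 84 mm tall, body 29 mm across up to 60 mm, cap 19 mm across above, about 0.05 kg; this point is on its axis 42 mm above its foot, z along the axis. Stands in one of the wells, its foot 8 mm above the bench
- bottle2_mid (a point): Brown glass bottle with a black cap, 84 mm tall, body 29 mm across up to 60 mm, cap 19 mm across above, about 0.05 kg; this point is on its axis 42 mm above its foot, z along the axis. A spare, standing to the right of the rack on the bench
- bottle3_mid (a point): Brown glass bottle with a black cap, 84 mm tall, body 29 mm across up to 60 mm, cap 19 mm across above, about 0.05 kg; this point is on its axis 42 mm above its foot, z along the axis. A spare, standing to the right of the rack on the green cutting mat, 3 mm above the bench
- multimeter: Bystander, to be left alone: yellow and black digital multimeter 142x68x41 mm, lying on the bench behind the rack; origin under its centre
- tape_roll: Bystander, to be left alone: amber tape roll, 66 mm across, 19 mm high, lying behind the rack; origin under its centre
- solder_reel: Bystander, to be left alone: red-flanged wire reel 65x54x40 mm, behind the rack to the left; origin under its centre
Mind the look-alikes: they are no part of the job. Leave any orange look-alike of the part that bears bottle2_mid alone.

How it is judged:
On the way, in this order (a step that is already met when the one before it is completed fails the run):
1. all four wells hold a bottle, upright, fully home and let go, with the guard bar still home (((horizontal distance between bottle0_mid and well0 below 0.006 m and z of bottle0_mid in the frame of well0 below 0.027 m and angle between bottle0_mid's own z axis and vertical below 0.15 rad) or (horizontal distance between bottle1_mid and well0 below 0.006 m and z of bottle1_mid in the frame of well0 below 0.027 m and angle between bottle1_mid's own z axis and vertical below 0.15 rad) or (horizontal distance between bottle2_mid and well0 below 0.006 m and z of bottle2_mid in the frame of well0 below 0.027 m and angle between bottle2_mid's own z axis and vertical below 0.15 rad) or (horizontal distance between bottle3_mid and well0 below 0.006 m and z of bottle3_mid in the frame of well0 below 0.027 m and angle between bottle3_mid's own z axis and vertical below 0.15 rad)) and ((horizontal distance between bottle0_mid and well1 below 0.006 m and z of bottle0_mid in the frame of well1 below 0.027 m and angle between bottle0_mid's own z axis and vertical below 0.15 rad) or (horizontal distance between bottle1_mid and well1 below 0.006 m and z of bottle1_mid in the frame of well1 below 0.027 m and angle between bottle1_mid's own z axis and vertical below 0.15 rad) or (horizontal distance between bottle2_mid and well1 below 0.006 m and z of bottle2_mid in the frame of well1 below 0.027 m and angle between bottle2_mid's own z axis and vertical below 0.15 rad) or (horizontal distance between bottle3_mid and well1 below 0.006 m and z of bottle3_mid in the frame of well1 below 0.027 m and angle between bottle3_mid's own z axis and vertical below 0.15 rad)) and ((horizontal distance between bottle0_mid and well2 below 0.006 m and z of bottle0_mid in the frame of well2 below 0.027 m and angle between bottle0_mid's own z axis and vertical below 0.15 rad) or (horizontal distance between bottle1_mid and well2 below 0.006 m and z of bottle1_mid in the frame of well2 below 0.027 m and angle between bottle1_mid's own z axis and vertical below 0.15 rad) or (horizontal distance between bottle2_mid and well2 below 0.006 m and z of bottle2_mid in the frame of well2 below 0.027 m and angle between bottle2_mid's own z axis and vertical below 0.15 rad) or (horizontal distance between bottle3_mid and well2 below 0.006 m and z of bottle3_mid in the frame of well2 below 0.027 m and angle between bottle3_mid's own z axis and vertical below 0.15 rad)) and ((horizontal distance between bottle0_mid and well3 below 0.006 m and z of bottle0_mid in the frame of well3 below 0.027 m and angle between bottle0_mid's own z axis and vertical below 0.15 rad) or (horizontal distance between bottle1_mid and well3 below 0.006 m and z of bottle1_mid in the frame of well3 below 0.027 m and angle between bottle1_mid's own z axis and vertical below 0.15 rad) or (horizontal distance between bottle2_mid and well3 below 0.006 m and z of bottle2_mid in the frame of well3 below 0.027 m and angle between bottle2_mid's own z axis and vertical below 0.15 rad) or (horizontal distance between bottle3_mid and well3 below 0.006 m and z of bottle3_mid in the frame of well3 below 0.027 m and angle between bottle3_mid's own z axis and vertical below 0.15 rad)) and value of joint bar below 0.01 m and contact force between the fingers and bottle2 below 0.2 N and contact force between the fingers and bottle3 below 0.2 N), for 0.2 s.
2. the lock button is pressed in while the bar is still near home (value of joint lock_button above 0.0045 m and value of joint bar below 0.02 m), for 0.1 s.
At the end, for the whole second after the job is handed in: Each of the four wells holds one bottle, within 6 mm of its centre, upright within 0.15 rad, and within 6 mm of the well's floor; the pointer is within 5 mm of the mark along the row; the bar is at rest (under 10 mm/s) with the fingers still gripping its handle or button (over 2 N) (((horizontal distance between bottle0_mid and well0 below 0.006 m and z of bottle0_mid in the frame of well0 below 0.027 m and angle between bottle0_mid's own z axis and vertical below 0.15 rad) or (horizontal distance between bottle1_mid and well0 below 0.006 m and z of bottle1_mid in the frame of well0 below 0.027 m and angle between bottle1_mid's own z axis and vertical below 0.15 rad) or (horizontal distance between bottle2_mid and well0 below 0.006 m and z of bottle2_mid in the frame of well0 below 0.027 m and angle between bottle2_mid's own z axis and vertical below 0.15 rad) or (horizontal distance between bottle3_mid and well0 below 0.006 m and z of bottle3_mid in the frame of well0 below 0.027 m and angle between bottle3_mid's own z axis and vertical below 0.15 rad)) and ((horizontal distance between bottle0_mid and well1 below 0.006 m and z of bottle0_mid in the frame of well1 below 0.027 m and angle between bottle0_mid's own z axis and vertical below 0.15 rad) or (horizontal distance between bottle1_mid and well1 below 0.006 m and z of bottle1_mid in the frame of well1 below 0.027 m and angle between bottle1_mid's own z axis and vertical below 0.15 rad) or (horizontal distance between bottle2_mid and well1 below 0.006 m and z of bottle2_mid in the frame of well1 below 0.027 m and angle between bottle2_mid's own z axis and vertical below 0.15 rad) or (horizontal distance between bottle3_mid and well1 below 0.006 m and z of bottle3_mid in the frame of well1 below 0.027 m and angle between bottle3_mid's own z axis and vertical below 0.15 rad)) and ((horizontal distance between bottle0_mid and well2 below 0.006 m and z of bottle0_mid in the frame of well2 below 0.027 m and angle between bottle0_mid's own z axis and vertical below 0.15 rad) or (horizontal distance between bottle1_mid and well2 below 0.006 m and z of bottle1_mid in the frame of well2 below 0.027 m and angle between bottle1_mid's own z axis and vertical below 0.15 rad) or (horizontal distance between bottle2_mid and well2 below 0.006 m and z of bottle2_mid in the frame of well2 below 0.027 m and angle between bottle2_mid's own z axis and vertical below 0.15 rad) or (horizontal distance between bottle3_mid and well2 below 0.006 m and z of bottle3_mid in the frame of well2 below 0.027 m and angle between bottle3_mid's own z axis and vertical below 0.15 rad)) and ((horizontal distance between bottle0_mid and well3 below 0.006 m and z of bottle0_mid in the frame of well3 below 0.027 m and angle between bottle0_mid's own z axis and vertical below 0.15 rad) or (horizontal distance between bottle1_mid and well3 below 0.006 m and z of bottle1_mid in the frame of well3 below 0.027 m and angle between bottle1_mid's own z axis and vertical below 0.15 rad) or (horizontal distance between bottle2_mid and well3 below 0.006 m and z of bottle2_mid in the frame of well3 below 0.027 m and angle between bottle2_mid's own z axis and vertical below 0.15 rad) or (horizontal distance between bottle3_mid and well3 below 0.006 m and z of bottle3_mid in the frame of well3 below 0.027 m and angle between bottle3_mid's own z axis and vertical below 0.15 rad)) and y of pointer in the frame of mark_line between -0.005 and 0.005 m and velocity of joint bar between -0.01 and 0.01 m/s and contact force between the fingers and bar above 2 N); the arm keeps its last pose, push and grip.
It fails at once if the multimeter is shifted by more than 30 mm (distance of multimeter from where it was at the start of the episode above 0.03 m).
It fails at once if the tape roll is shifted by more than 30 mm (distance of tape_roll from where it was at the start of the episode above 0.03 m).
It fails at once if the solder reel is shifted by more than 30 mm (distance of solder_reel from where it was at the start of the episode above 0.03 m).
It also fails if it takes over 64 s, if anything falls off the work surface, if the arm or the gripper's body presses on something with over 40 N, if the wrist force passes 120 N, or if a joint passes its speed limit or range.

## Robot

A 6-joint arm with a two-finger parallel gripper is mounted at the origin on a cart in front of the work surface, level with it; the furniture and walls round the work are solid. World frame = base frame: x ahead of the robot, y to its left, z up, the work surface at z = 0. Lengths are in m, angles in rad, forces in N, time in s.
With the tool pointing down it reaches from about 0.3 to 0.875 m from the base axis. Payload 6.4 kg.
Tool frame: the origin (TCP) lies between the finger pads; the fingertips stand 19 mm ahead of it and the grasp point (between the pads) is the TCP (ctrl.tips_ahead is the z of the fingertips in the tool frame, in m); z points along the fingers, y is the line along which they close (so a half turn about z gives the same grasp; the last joint's range is limited). The gripper opens to 85 mm and grips with 20 to 120 N. Pads are 22 mm wide; open, the fingers measure 114 mm over their backs; the gripper's body (76 mm by 85 mm) begins 54 mm behind the grasp point. The pads swing forward as they close: fully open they stand 13 mm farther back than shut.
Start: joints at [1.104, 0.181, 1.607, -0, 1.354, -0.206], TCP at [0.148, 0.556, 0.25] pointing down, gripper open.
Joint ranges: [-2.99, 2.99], [-0.89, 2.07], [0.3, 2.58], [-1.14, 4.28], [0, 2.63], [-3.12, 3.12]. Speed limits (rad/s): [2.57, 2.57, 3.01, 3.14, 3.14, 3.14].

## Interface

Orientations are given as a unit quaternion [w, x, y, z].
In Python, from bench import readout, vision, ctrl gives the robot as it stands.
- The arm moves only by the tool play_rows, never from a script. Its arguments are lists of equal length, an entry for each row: "xyz": the shift along the tool's x, y, z in mm, a list of three; "rot": the turn, a rotation vector about the tool's x, y, z in rad, a list of three; "grip": the opening, from 0 (shut) to 1 (fully open). In form: {"xyz": [[x, y, z], ...], "rot": [[rx, ry, rz], ...], "grip": [grip, ...]}. A call has exactly 10 rows; each row is the pose to reach, as a shift and turn from the pose commanded when the call began, along the tool's axes at that moment; what a row does not reach only later rows make up. A row lasts 1/8 s, in which the tool goes at most 62.5 mm and 10.7 degrees, less where a joint would pass 70% of its speed; a pose out of reach is approached as far as the arm can. A call with a gripper value outside its range is refused whole. The fingers move at their own pace and stop on an object; the grip force is fixed at half the most. Time passes only in rows, so rows that repeat a pose let the fingers close, or fill a call up. It gives the time, the measured TCP pose, the force, the opening and the grip force at its end, in the units of the state.
- readout.get_obs(): the state, without advancing time (a new reading comes with each control period).
- vision.camera(name): name is "scene" or "side" or "wrist"; returns a dict with "color" (384x512x3 uint8, red, green, blue), "depth" (384x512 float32, m along the optical axis (not along the pixel's ray), 0 where there is no reading), "camera_matrix" (3x3 intrinsics, pixels), "extrinsics" (4x4, takes a point from camera to world coordinates); the wrist camera has in their place "hand_eye" (4x4, takes a point from camera to tool coordinates, whose origin is the TCP and whose axes are the flange's). Camera axes: x right, y down, z forward; pixel columns grow to the right and rows downward; lengths in m; the calibration is good to about 2 mm. A picture is of the moment at which its call begins: read the wrist's pose just before it.
- ctrl.hand_in(): hands the job in; it is judged then, once.
The state is a dict: "time_s": time; "q": joint angles; "dq": joint speeds; "joint_efforts": joint torques, N m; "eef_pos": TCP position; "eef_rot": TCP orientation; "wrist_force": force on the tool from outside, world axes, zero at the start; "torque": the same for the moment, N m; "opening": opening from 0.0 (shut) to 1.0 (fully open); "grasp_force": force on a finger pad.
Only numpy, scipy, OpenCV 4.12 (cv2) and the standard library are available. Lean on these libraries where they do the work, as an engineer would, in place of code of your own. Each camera call takes 0.05 s, during which the arm holds its last target. There are 200 camera calls.

## Working session

There is one attempt and no reset: what is moved stays moved. The work goes in short steps, Python scripts to look and compute and a tool call to move; the robot and the scene stay as the last step left them, time stands still between calls to the robot, and variables do not carry over. Pictures are saved under pics/ and viewed, at most 11 in all, crops included, and the job is handed in when it is done.

Besides the shell and the picture viewer there is one more tool, called in YAML: its name, and indented under it one key for each argument. play_rows: Moves the arm, as the interface text tells. Its arguments: {"type":"object","properties":{"xyz":{"type":"array","items":{"type":"array","items":{"type":"number"}}},"rot":{"type":"array","items":{"type":"array","items":{"type":"number"}}},"grip":{"type":"array","items":{"type":"number"}}},"required":["xyz","rot","grip"]}

```bash
mkdir -p pics; cat > h.py <<'E'
import numpy as np, cv2
from bench import readout, vision, ctrl
from scipy.spatial.transform import Rotation as R
def T():
    o=readout.get_obs(); w,x,y,z=o['eef_rot']; M=np.eye(4); M[:3,:3]=R.from_quat([x,y,z,w]).as_matrix(); M[:3,3]=o['eef_pos']; return M
def cam(n):
    M=T() if n=='wrist' else None
    c=vision.camera(n); c['E']=M@c['hand_eye'] if n=='wrist' else c['extrinsics']; np.save('pics/_'+n,c,allow_pickle=True); return c
def load(n): return np.load('pics/_'+n+'.npy',allow_pickle=True).item()
def save(img,name,s=1.5):
    cv2.imwrite('pics/'+name,cv2.resize(img[:,:,::-1],None,fx=s,fy=s,interpolation=cv2.INTER_CUBIC))
def px(c,u,v,d=None):
    if d is None: d=np.median(c['depth'][v-1:v+2,u-1:u+2])
    p=np.linalg.inv(c['camera_matrix'])@[u,v,1]*d
    return (c['E']@np.r_[p,1])[:3]
def pxz(c,u,v,z):
    a=c['E'][:3,:3]@np.linalg.inv(c['camera_matrix'])@[u,v,1]; o=c['E'][:3,3]
    return o+a*(z-o[2])/a[2]
def proj(c,p):
    q=np.linalg.inv(c['E'])@np.r_[p,1]; q=c['camera_matrix']@q[:3]; return q[:2]/q[2]
E
python3 - <<'E'
from h import *
np.set_printoptions(precision=3,suppress=True)
for n in('scene','side'):
    c=cam(n); save(c['color'],n+'0.png'); print(n,c['E'],c['camera_matrix'])
o=readout.get_obs();print(o,T())
E
```

```text
scene [[ 0.764 -0.279  0.581 -0.075]
 [-0.645 -0.336  0.686 -0.719]
 [ 0.004 -0.899 -0.437  0.521]
 [ 0.     0.     0.     1.   ]] [[366.539   0.    256.654]
 [  0.    366.539 197.611]
 [  0.      0.      1.   ]]
side [[ 0.888 -0.195  0.417  0.101]
 [-0.46  -0.337  0.821 -0.847]
 [-0.02  -0.921 -0.389  0.462]
 [ 0.     0.     0.     1.   ]] [[375.501   0.    257.187]
 [  0.    375.501 194.124]
 [  0.      0.      1.   ]]
{'time_s': 0.1, 'q': array([ 1.104,  0.181,  1.608, -0.   ,  1.354, -0.206]), 'dq': array([-0.001, -0.002, -0.001,  0.001, -0.003, -0.002]), 'joint_efforts': array([  0.001, -44.588, -35.224,  -0.   ,   0.004,   0.   ]), 'eef_pos': array([0.148, 0.555, 0.249]), 'eef_rot': array([-0.   ,  0.13 ,  0.992, -0.001]), 'wrist_force': array([-0.555, -0.489, -0.683]), 'torque': array([ 0.031,  0.001, -0.014]), 'grasp_force': 0.0, 'opening': 0.99843747955959} [[-0.966  0.258 -0.001  0.148]
 [ 0.258  0.966 -0.001  0.555]
 [ 0.    -0.002 -1.     0.249]
 [ 0.     0.     0.     1.   ]]
```

View pics/scene0.png

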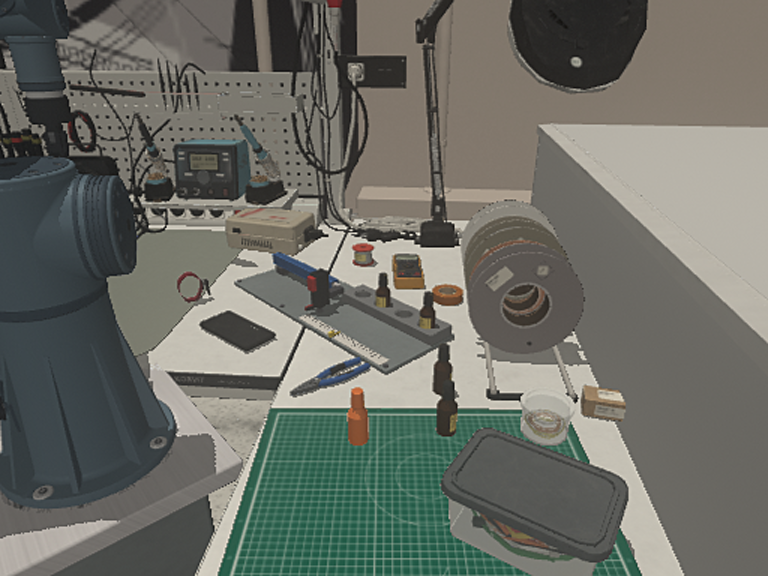

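View pics/side0.png

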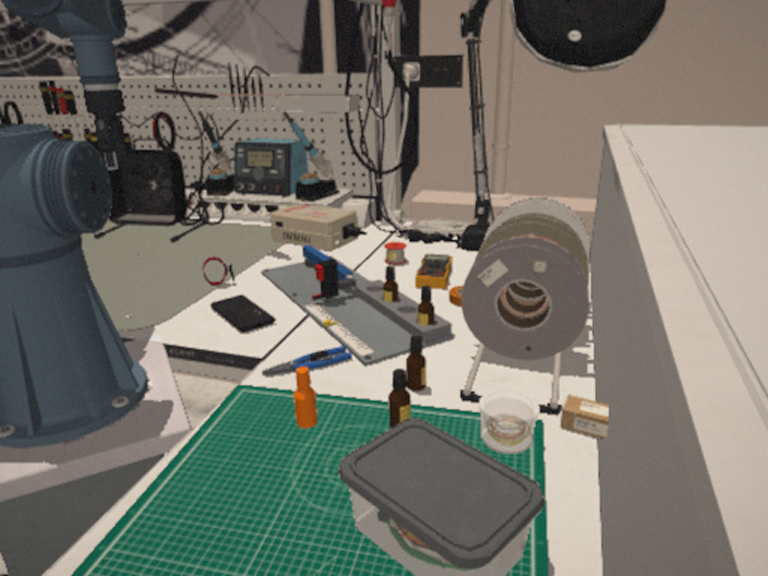

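Both show the rack with bottles in wells 0 and 2; empties at scene (405,313) and (362,291); spares at (443,370) and (447,415); orange decoy at (358,418). I'll localise coarsely.

```bash
python3 - <<'E'
from h import *
np.set_printoptions(precision=3,suppress=True)
c=load('scene')
def s(n,u,v,z): print(n,pxz(c,u/1.5,v/1.5,z),px(c,round(u/1.5),round(v/1.5)))
s('w1',405,313,.028); s('w3',362,291,.028)
s('capB0',428,293,.092); s('capB2',382,275,.092)
s('spA cap',443,347,.084); s('spB cap',447,384,.087); s('orange',358,392,.084)
s('plate near corner',385,371,.008); s('plate right corner',451,332,.008);s('plate left',235,281,.008)
s('handle top',320,270,.09); s('clip',334,333,.018); s('reel',363,248,.04);s('mm',408,258,.04);s('tape',447,289,.019)
E
```

```text
w1 [ 0.562 -0.026  0.028] [ 0.576 -0.011  0.016]
w3 [0.559 0.105 0.028] [0.564 0.113 0.023]
capB0 [ 0.563 -0.085  0.092] [ 0.566 -0.081  0.091]
capB2 [0.551 0.03  0.092] [0.555 0.034 0.091]
spA cap [ 0.459 -0.225  0.084] [ 0.461 -0.223  0.083]
spB cap [ 0.39  -0.3    0.087] [ 0.392 -0.299  0.085]
orange [ 0.289 -0.234  0.084] [ 0.288 -0.236  0.086]
plate near corner [ 0.423 -0.132  0.008] [ 0.427 -0.128  0.005]
plate right corner [ 0.603 -0.111  0.008] [ 0.613 -0.103  0.002]
plate left [0.397 0.363 0.008] [0.399 0.365 0.008]
handle top [0.475 0.131 0.09 ] [0.474 0.132 0.09 ]
clip [0.422 0.012 0.018] [0.429 0.022 0.011]
reel [0.697 0.276 0.04 ] [0.7   0.281 0.039]
mm [0.737 0.158 0.04 ] [0.754 0.176 0.03 ]
tape [0.717 0.011 0.019] [0.727 0.02  0.012]
```

```bash
cat >> h.py <<'E'
def rel(p,yaw=None):
    "shift mm in tool axes & rotvec to reach point p with tool down and tool y along world angle yaw"
    M=T(); d=M[:3,:3].T@(np.array(p)-M[:3,3])*1000; print('shift',d.round(1),end=' ')
    if yaw is not None:
        y=np.array([np.cos(yaw),np.sin(yaw),0]); z=np.array([0,0,-1.]); x=np.cross(y,z)
        print('rot',R.from_matrix(M[:3,:3].T@np.c_[x,y,z]).as_rotvec().round(3),end='')
    print()
E
python3 - <<'E'
from h import *
np.set_printoptions(precision=3,suppress=True)
c=cam('wrist'); print(c['hand_eye'],c['camera_matrix'])
rel([.45,.0,.36],np.pi/2+.08)
E
```

```text
[[-0.    -0.957 -0.29   0.074]
 [ 1.    -0.001  0.001  0.001]
 [-0.001 -0.29   0.957 -0.124]
 [ 0.     0.     0.     1.   ]] [[276.146   0.    257.573]
 [  0.    276.146 187.915]
 [  0.      0.      1.   ]]
shift [-434.9 -458.7 -109.9] rot [-0.001 -0.001 -0.341]
```

play_rows:
  xyz:
    - [-428,-512,-80]
    - [-428,-512,-80]
    - [-428,-512,-80]
    - [-428,-512,-80]
    - [-428,-512,-80]
    - [-428,-512,-80]
    - [-428,-512,-80]
    - [-428,-512,-80]
    - [-428,-512,-80]
    - [-428,-512,-80]
  rot:
    - [0,0,-0.34]
    - [0,0,-0.34]
    - [0,0,-0.34]
    - [0,0,-0.34]
    - [0,0,-0.34]
    - [0,0,-0.34]
    - [0,0,-0.34]
    - [0,0,-0.34]
    - [0,0,-0.34]
    - [0,0,-0.34]
  grip: [1,1,1,1,1,1,1,1,1,1]

```text
time_s: 1.4
eef_pos: [0.4098, -0.0079, 0.3249]
eef_rot: [0.0, -0.039, 0.999, 0.0]
wrist_force: [1.5, -0.1, 0.0]
opening: 0.999
grasp_force: 0.0
```

```bash
python3 - <<'E'
from h import *
np.set_printoptions(precision=3,suppress=True)
print(T()); c=cam('wrist'); save(c['color'],'w1.png',1.56)
E
```

```text
[[-0.997 -0.079  0.001  0.41 ]
 [-0.079  0.997  0.    -0.008]
 [-0.001 -0.    -1.     0.325]
 [ 0.     0.     0.     1.   ]]
```

View pics/w1.png

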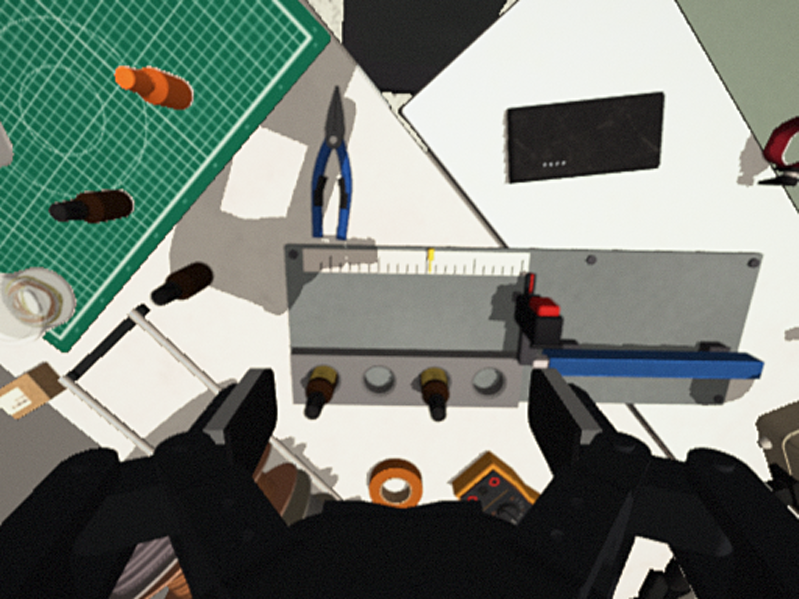

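Clear view: empty wells at (379,379), (488,381); spare caps at (158,295) and (60,211); yellow mark at (431,262); handle at (545,315), button red (531,285)/(545,305).

```bash
python3 - <<'E'
from h import *
np.set_printoptions(precision=4,suppress=True)
c=load('wrist')
def s(n,u,v,z): print(n,pxz(c,u/1.56,v/1.56,z),px(c,round(u/1.56),round(v/1.56)))
s('w1',379,379,.028); s('w3',488,381,.028);
s('capB0',315,411,.092); s('capB2',437,413,.092)
s('spA cap',158,295,.084); s('spB cap',58,211,.087)
s('c nearR',286,245,.008); s('c nearL',761,254,.008); s('c farR',293,403,.008)
s('handle top',545,328,.09); s('btn',545,305,.086); s('ptr?',531,283,.012)
s('clip',431,255,.018); s('line',431,268,.012)
# dark-object depth segmentation for spares: points with z in 0.065..0.09 near
d=c['depth']; v,u=np.mgrid[0:384,0:512]; P=np.stack([u,v,np.ones_like(u)],-1)@np.linalg.inv(c['camera_matrix']).T*d[...,None]
P=P@c['E'][:3,:3].T+c['E'][:3,3]
for n,x,y,z in(('A',.459,-.225,.084),('B',.39,-.30,.087),('b0',.563,-.085,.092),('b2',.551,.03,.092),('H',.475,.131,.09)):
    m=(abs(P[...,0]-x)<.03)&(abs(P[...,1]-y)<.03)&(abs(P[...,2]-z)<.004)&(d>0)
    q=P[m]; print(n,m.sum(),q.min(0),q.max(0),(q.min(0)+q.max(0))/2)
save(c['color'][140:270,170:380],'w1c.png',3.8)
E
```

```text
w1 [ 0.5632 -0.0198  0.028 ] [ 0.5743 -0.02    0.0076]
w3 [0.5564 0.0987 0.028 ] [0.5663 0.1043 0.0082]
capB0 [ 0.5669 -0.0769  0.092 ] [ 0.5664 -0.0769  0.0915]
capB2 [0.5601 0.0382 0.092 ] [0.5604 0.038  0.0923]
spA cap [ 0.4654 -0.2192  0.084 ] [ 0.4655 -0.2199  0.0835]
spB cap [ 0.3972 -0.2938  0.087 ] [ 0.3969 -0.294   0.087 ]
c nearR [ 0.4274 -0.1256  0.008 ] [ 0.4277 -0.1265  0.0067]
c nearL [0.3984 0.3676 0.008 ] [0.3986 0.3673 0.0089]
c farR [ 0.6126 -0.1175  0.008 ] [ 0.6164 -0.1189  0.0007]
handle top [0.4676 0.1258 0.09  ] [0.4671 0.125  0.0906]
btn [0.4474 0.1235 0.086 ] [0.4483 0.1234 0.0855]
ptr? [0.4471 0.1325 0.012 ] [0.4432 0.1274 0.025 ]
clip [0.4242 0.024  0.018 ] [0.4234 0.0235 0.0184]
line [0.4392 0.0259 0.012 ] [0.44   0.0257 0.0101]
A 116 [ 0.4587 -0.2263  0.08  ] [ 0.4744 -0.2105  0.0853] [ 0.4666 -0.2184  0.0826]
B 142 [ 0.3894 -0.3027  0.083 ] [ 0.4051 -0.2866  0.0884] [ 0.3973 -0.2947  0.0857]
b0 94 [ 0.5595 -0.0874  0.0884] [ 0.5749 -0.0716  0.0938] [ 0.5672 -0.0795  0.0911]
b2 91 [0.5524 0.0321 0.0883] [0.5677 0.0472 0.0936] [0.5601 0.0396 0.0909]
H 450 [0.4472 0.1157 0.086 ] [0.4859 0.1454 0.0932] [0.4665 0.1305 0.0896]
```

View pics/w1c.png

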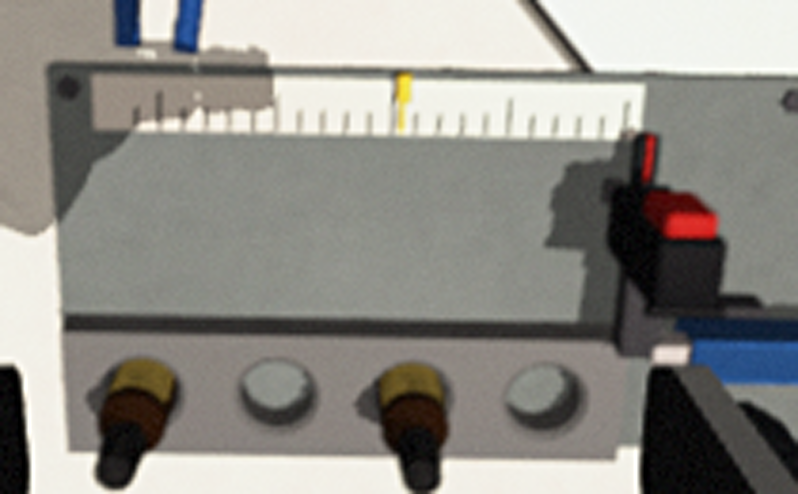

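play_rows:
  xyz:
    - [-8,-54,40]
    - [-18,-107,80]
    - [-28,-160,120]
    - [-39,-215,160]
    - [-39,-215,160]
    - [-39,-215,190]
    - [-39,-215,220]
    - [-39,-215,250]
    - [-39,-215,280]
    - [-39,-215,280]
  rot:
    - [0,0,0.02]
    - [0,0,0.02]
    - [0,0,0.02]
    - [0,0,0.02]
    - [0,0,0.02]
    - [0,0,0.02]
    - [0,0,0.02]
    - [0,0,0.02]
    - [0,0,0.02]
    - [0,0,0.02]
  grip: [0.6,0.6,0.6,0.6,0.6,0.6,0.6,0.6,0.6,0.6]

```text
time_s: 2.7
eef_pos: [0.4635, -0.2154, 0.0423]
eef_rot: [-0.002, -0.03, 1.0, 0.002]
wrist_force: [-0.2, -0.0, 0.5]
opening: 0.598
grasp_force: 0.0
```

```bash
python3 - <<'E'
from h import *
np.set_printoptions(precision=4,suppress=True)
print(T()); rel([.4665,-.2188,.045],np.pi/2+.059)
c=cam('wrist')
d=c['depth']; v,u=np.mgrid[0:384,0:512]; P=np.stack([u,v,np.ones_like(u)],-1)@np.linalg.inv(c['camera_matrix']).T*d[...,None]
P=P@c['E'][:3,:3].T+c['E'][:3,3]
x,y,z=.466,-.219,.084
m=(abs(P[...,0]-x)<.02)&(abs(P[...,1]-y)<.02)&(abs(P[...,2]-z)<.004)&(d>0)
q=P[m]; print(m.sum(),q.min(0),q.max(0),(q.min(0)+q.max(0))/2)
E
```

```text
[[-0.9982 -0.0592 -0.0046  0.4635]
 [-0.0592  0.9982  0.0036 -0.2154]
 [ 0.0044  0.0039 -1.      0.0423]
 [ 0.      0.      0.      1.    ]]
shift [-2.8 -3.6 -2.8] rot [ 0.004 -0.004  0.   ]
879 [ 0.4532 -0.2389  0.08  ] [ 0.468  -0.2112  0.0851] [ 0.4606 -0.2251  0.0825]
```

```bash
cat >> h.py <<'E'
def cloud(c):
    d=c['depth']; v,u=np.mgrid[0:384,0:512]; P=np.stack([u,v,np.ones_like(u)],-1)@np.linalg.inv(c['camera_matrix']).T*d[...,None]
    P=P@c['E'][:3,:3].T+c['E'][:3,3]; P[d==0]=9; return P
E
python3 - <<'E'
from h import *
np.set_printoptions(precision=4,suppress=True)
print(T()[:3,3],readout.get_obs()['dq'])
c=cam('wrist'); save(c['color'],'w2.png',1.5)
P=cloud(c)
for z0 in(.084,.075,.05,.04):
    m=(abs(P[...,0]-.466)<.03)&(abs(P[...,1]+.219)<.022)&(abs(P[...,2]-z0)<.003)
    q=P[m]; print(z0,m.sum(),q.min(0),q.max(0))
for n in('scene','side'):
    c=cam(n); P=cloud(c)
    for nm,x,y,z in(('A',.466,-.219,.084),('B',.397,-.2945,.087),('b0',.567,-.079,.092),('b2',.56,.04,.092)):
        m=(abs(P[...,0]-x)<.02)&(abs(P[...,1]-y)<.02)&(abs(P[...,2]-z)<.003)
        q=P[m]; print(n,nm,m.sum(),(q.min(0)+q.max(0))/2,q.max(0)-q.min(0))
E
```

```text
[ 0.4646 -0.2163  0.0438] [ 0.001  -0.0354 -0.0257  0.0016  0.0022 -0.0029]
0.084 1021 [ 0.4534 -0.241   0.081 ] [ 0.4703 -0.2109  0.0852]
0.075 442 [ 0.4575 -0.2276  0.072 ] [ 0.4671 -0.2106  0.078 ]
0.05 975 [ 0.4523 -0.241   0.047 ] [ 0.4775 -0.2054  0.053 ]
0.04 282 [ 0.4522 -0.241   0.0371] [ 0.4768 -0.2049  0.043 ]
scene A 10 [ 0.4631 -0.2191  0.0829] [0.0082 0.0115 0.0029]
scene B 33 [ 0.3962 -0.2975  0.0859] [0.0171 0.0157 0.0035]Traceback (most recent call last):
  File "<stdin>", line 13, in <module>
    return umr_minimum(a, axis, None, out, keepdims, initial, where)
ValueError: zero-size array to reduction operation minimum which has no identity
```

View pics/w2.png

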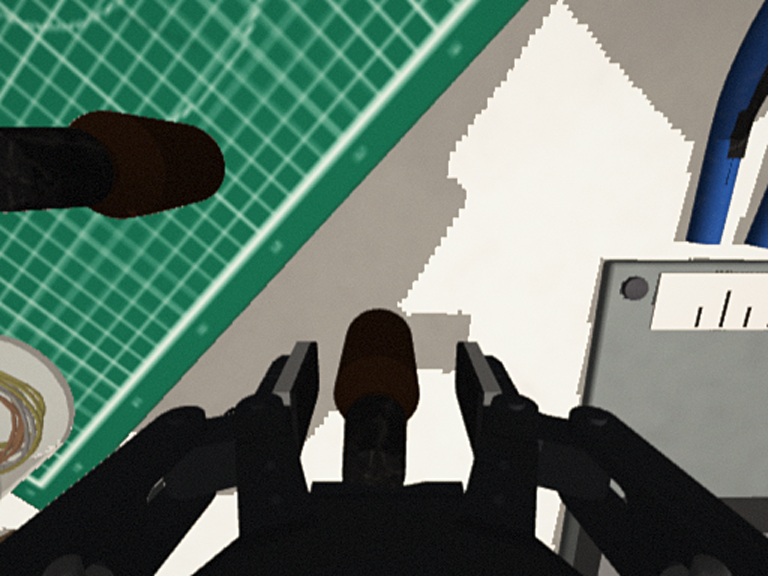

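The bottle (376,370) stands between the pads (308 and 467); close and lift.

play_rows:
  xyz:
    - [0,0,0]
    - [0,0,0]
    - [0,0,0]
    - [0,0,0]
    - [0,0,0]
    - [0,0,0]
    - [0,0,-20]
    - [0,0,-60]
    - [0,0,-110]
    - [0,0,-110]
  rot:
    - [0,0,0]
    - [0,0,0]
    - [0,0,0]
    - [0,0,0]
    - [0,0,0]
    - [0,0,0]
    - [0,0,0]
    - [0,0,0]
    - [0,0,0]
    - [0,0,0]
  grip: [0.6,0.2,0.2,0.2,0.2,0.2,0.2,0.2,0.2,0.2]

```text
time_s: 4.1
eef_pos: [0.4678, -0.2189, 0.1589]
eef_rot: [0.003, -0.03, 1.0, -0.003]
wrist_force: [0.6, -0.3, -0.5]
opening: 0.321
grasp_force: 59.1
```

```bash
python3 - <<'E'
from h import *
np.set_printoptions(precision=4,suppress=True)
print(T());rel([.5637,-.0197,.12],np.pi/2+.059); c=cam('wrist'); P=cloud(c); M=T()
t=M[:3,3]
for z0 in (-.03,-.02,-.01,0,.01):  # body slices
    m=(abs(P[...,0]-t[0])<.03)&(abs(P[...,1]-t[1])<.0135)&(abs(P[...,2]-t[2]-z0)<.003)
    q=P[m]-t; print(z0,m.sum(),q.min(0),q.max(0))
E
```

```text
[[-0.9982 -0.0593  0.0069  0.4678]
 [-0.0593  0.9982 -0.0054 -0.2189]
 [-0.0065 -0.0058 -1.      0.1589]
 [ 0.      0.      0.      1.    ]]
shift [-107.3  193.4   38.5] rot [-0.006  0.007  0.   ]
-0.03 147 [-0.0122 -0.0135 -0.033 ] [-0.0013  0.0131 -0.027 ]
-0.02 180 [-0.0122 -0.0134 -0.023 ] [-0.0016  0.0132 -0.017 ]
-0.01 223 [-0.0124 -0.0133 -0.013 ] [-0.0025  0.0134 -0.0071]
0 293 [-0.0123 -0.0135 -0.003 ] [-0.0013  0.0135  0.003 ]
0.01 807 [-0.011  -0.0135  0.007 ] [0.0128 0.0135 0.013 ]
```

play_rows:
  xyz:
    - [-25,48,0]
    - [-53,97,0]
    - [-80,145,0]
    - [-106,193,0]
    - [-106,193,0]
    - [-106,193,25]
    - [-106,193,55]
    - [-106,193,70]
    - [-106,193,70]
    - [-106,193,70]
  rot:
    - [0,0,0]
    - [0,0,0]
    - [0,0,0]
    - [0,0,0]
    - [0,0,0]
    - [0,0,0]
    - [0,0,0]
    - [0,0,0]
    - [0,0,0]
    - [0,0,0]
  grip: [0.2,0.2,0.2,0.2,0.2,0.2,0.2,0.2,0.2,0.2]

```text
time_s: 5.4
eef_pos: [0.5603, -0.0186, 0.0853]
eef_rot: [0.001, -0.029, 1.0, -0.0]
wrist_force: [0.4, -0.4, -0.9]
opening: 0.327
grasp_force: 59.4
```

```bash
cat > wl.py <<'E'
from h import *
np.set_printoptions(precision=4,suppress=True)
import time
c=cam('wrist');c=cam('wrist'); M=T(); t=M[:3,3]; print(M); P=cloud(c)
for z0 in (-.03,-.02,-.01,0):
    m=(abs(P[...,0]-t[0])<.03)&(abs(P[...,1]-t[1])<.0135)&(abs(P[...,2]-t[2]-z0)<.003)
    q=P[m]-t; print(z0,m.sum(),q.min(0),q.max(0))
save(c['color'],'cur.png',1.5)
E
python3 wl.py
```

```text
[[-0.9983 -0.059   0.0022  0.5607]
 [-0.059   0.9983 -0.0006 -0.0186]
 [-0.0021 -0.0007 -1.      0.0858]
 [ 0.      0.      0.      1.    ]]
-0.03 153 [-0.0138 -0.0134 -0.033 ] [-0.0037  0.0134 -0.027 ]
-0.02 177 [-0.014  -0.0134 -0.0229] [-0.0036  0.0132 -0.017 ]
-0.01 227 [-0.0141 -0.0134 -0.013 ] [-0.0035  0.0134 -0.007 ]
0 528 [-0.014  -0.0135 -0.003 ] [0.0118 0.0135 0.003 ]
```

View pics/cur.png

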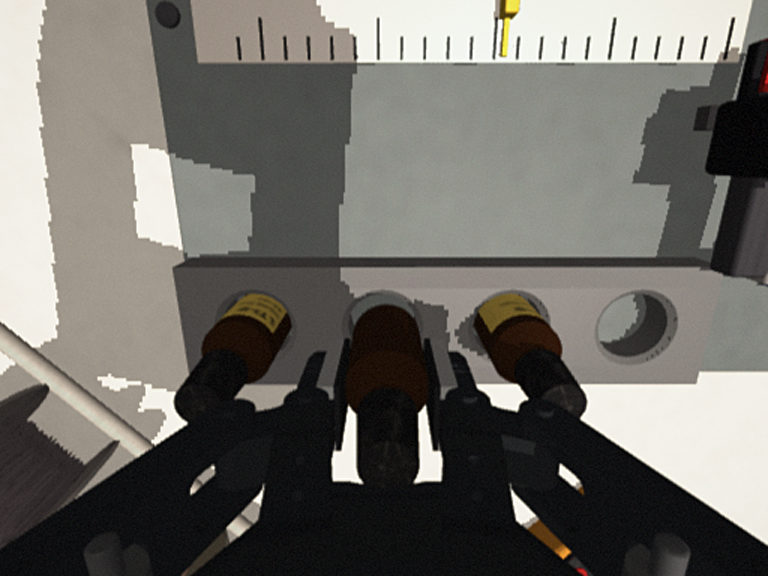

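```bash
python3 - <<'E'
from h import *
np.set_printoptions(precision=4,suppress=True)
c=load('wrist')
for n,u,v in(('w3',638,327),('w3 front',638,290),('w1front',383,290),('w1L',344,325),('w1R',423,325)): print(n,pxz(c,u/1.5,v/1.5,.028))
print('line',pxz(c,505/1.5,48/1.5,.01), [proj(c,[.5637,-.0197,.028])*1.5, proj(c,[.5566,.0995,.028])*1.5])
print(T()[:3,3])
E
```

```text
w3 [0.5574 0.1014 0.028 ]
w3 front [0.5392 0.0971 0.028 ]
w1front [ 0.546  -0.0203  0.028 ]
w1L [ 0.5645 -0.0378  0.028 ]
w1R [ 0.5623 -0.0004  0.028 ]
line [0.4397 0.0261 0.01  ] [array([382.2171, 325.4681]), array([634.4443, 325.1557])]
[ 0.5607 -0.0186  0.0858]
```

play_rows:
  xyz:
    - [-1,-0.5,0]
    - [-1,-0.5,0]
    - [-1,-0.5,4]
    - [-1,-0.5,8]
    - [-1,-0.5,12]
    - [-1,-0.5,16]
    - [-1,-0.5,20]
    - [-1,-0.5,24]
    - [-1,-0.5,28]
    - [-1,-0.5,28]
  rot:
    - [0,0,0]
    - [0,0,0]
    - [0,0,0]
    - [0,0,0]
    - [0,0,0]
    - [0,0,0]
    - [0,0,0]
    - [0,0,0]
    - [0,0,0]
    - [0,0,0]
  grip: [0.2,0.2,0.2,0.2,0.2,0.2,0.2,0.2,0.2,0.2]

```text
time_s: 6.75
eef_pos: [0.5615, -0.019, 0.0563]
eef_rot: [0.001, -0.03, 1.0, -0.0]
wrist_force: [5.1, -2.4, -2.8]
opening: 0.322
grasp_force: 59.5
```

play_rows:
  xyz:
    - [-1,0,2]
    - [-1,0,3]
    - [-1,0,3]
    - [-1,0,3]
    - [-1,0,3]
    - [-1,0,3]
    - [-1,0,-20]
    - [-1,0,-60]
    - [-1,0,-120]
    - [-1,0,-120]
  rot:
    - [0,0,0]
    - [0,0,0]
    - [0,0,0]
    - [0,0,0]
    - [0,0,0]
    - [0,0,0]
    - [0,0,0]
    - [0,0,0]
    - [0,0,0]
    - [0,0,0]
  grip: [0.2,0.2,0.47,0.47,0.47,0.47,0.47,0.47,0.47,0.47]

```text
time_s: 8.0
eef_pos: [0.5653, -0.0193, 0.1823]
eef_rot: [0.005, -0.03, 1.0, -0.001]
wrist_force: [0.7, -0.3, 0.4]
opening: 0.47
grasp_force: 0.0
```

```bash
python3 - <<'E'
from h import *
np.set_printoptions(precision=4,suppress=True)
c=cam('wrist');c=cam('wrist');print(T()[:3,3]);P=cloud(c)
for n,x,y,z in(('b0',.567,-.079,.092),('b1',.5637,-.0197,.092),('b2',.56,.04,.092)):
    m=(abs(P[...,0]-x)<.02)&(abs(P[...,1]-y)<.02)&(abs(P[...,2]-.09)<.02)
    q=P[m]; print(n,m.sum(),len(q) and (q.min(0),q.max(0)))
rel([.397,-.2945,.17],np.pi/2+.059)
# near body fronts
save(c['color'],'cur2.png',1.5)
E
```

```text
[ 0.562  -0.0185  0.1772]
b0 514 (array([ 0.5585, -0.0872,  0.0701]), array([ 0.5758, -0.0704,  0.0934]))
b1 469 (array([ 0.5536, -0.0277,  0.07  ]), array([ 0.5703, -0.0103,  0.0931]))
b2 514 (array([0.5521, 0.0298, 0.0701]), array([0.5695, 0.0467, 0.0937]))
shift [ 181.1 -265.7    7. ] rot [-0.     0.001  0.   ]
```

View pics/cur2.png

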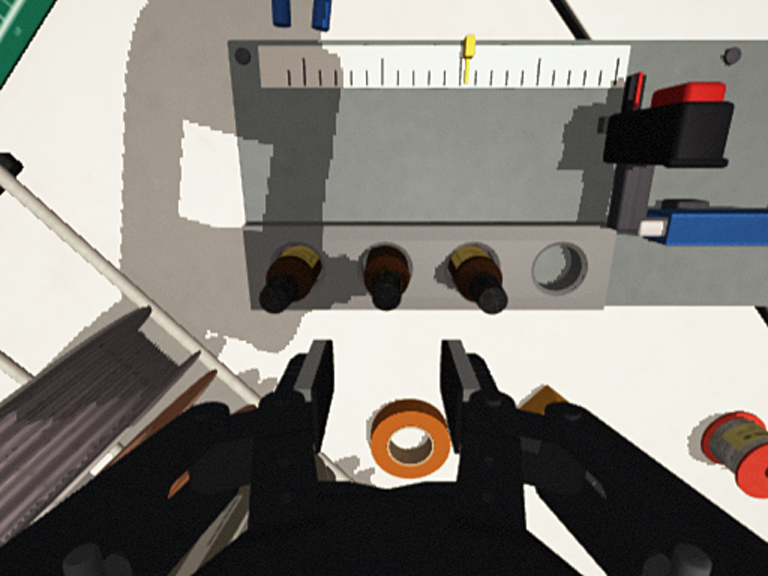

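play_rows:
  xyz:
    - [30,-44,0]
    - [60,-88,0]
    - [90,-133,0]
    - [120,-177,0]
    - [150,-221,0]
    - [181,-266,0]
    - [181,-266,10]
    - [181,-266,50]
    - [181,-266,90]
    - [181,-266,110]
  rot:
    - [0,0,0]
    - [0,0,0]
    - [0,0,0]
    - [0,0,0]
    - [0,0,0]
    - [0,0,0]
    - [0,0,0]
    - [0,0,0]
    - [0,0,0]
    - [0,0,0]
  grip: [0.6,0.6,0.6,0.6,0.6,0.6,0.6,0.6,0.6,0.6]

```text
time_s: 9.35
eef_pos: [0.3953, -0.2914, 0.0625]
eef_rot: [-0.002, -0.03, 1.0, 0.003]
wrist_force: [-0.5, 0.4, -0.1]
opening: 0.601
grasp_force: 0.0
```

```bash
python3 - <<'E'
from h import *
np.set_printoptions(precision=4,suppress=True)
c=cam('wrist');c=cam('wrist');print(T()[:3,3]);P=cloud(c)
for z0 in(.04,.05):
    m=(abs(P[...,0]-.397)<.03)&(abs(P[...,1]+.2945)<.019)&(abs(P[...,2]-z0)<.004)
    q=P[m]; print(z0,m.sum(),q.min(0),q.max(0))
rel([.397,-.2945,.048],np.pi/2+.059)
E
```

```text
[ 0.3949 -0.2911  0.0625]
0.04 260 [ 0.383 -0.31   0.036] [ 0.3974 -0.2816  0.044 ]
0.05 735 [ 0.3828 -0.3093  0.046 ] [ 0.4063 -0.281   0.054 ]
shift [-1.9 -3.6 14.5] rot [ 0.007 -0.005  0.001]
```

play_rows:
  xyz:
    - [-2,-4,8]
    - [-2,-4,14]
    - [-2,-4,14]
    - [-2,-4,14]
    - [-2,-4,14]
    - [-2,-4,14]
    - [-2,-4,14]
    - [-2,-4,-10]
    - [-2,-4,-55]
    - [-2,-4,-105]
  rot:
    - [0,0,0]
    - [0,0,0]
    - [0,0,0]
    - [0,0,0]
    - [0,0,0]
    - [0,0,0]
    - [0,0,0]
    - [0,0,0]
    - [0,0,0]
    - [0,0,0]
  grip: [0.6,0.6,0.6,0.2,0.2,0.2,0.2,0.2,0.2,0.2]

```text
time_s: 10.7
eef_pos: [0.3985, -0.2982, 0.1719]
eef_rot: [-0.001, -0.03, 1.0, 0.001]
wrist_force: [0.9, -0.1, -0.8]
opening: 0.322
grasp_force: 58.6
```

```bash
python3 - <<'E'
from h import *
print(T()[:3,3]);rel([.5566,.1000,.16],np.pi/2+.059)
E
```

```text
[ 0.39846654 -0.29818046  0.17191703]
shift [-181.4  388.1   12.2] rot [ 0.001 -0.001  0.   ]
```

play_rows:
  xyz:
    - [-23,49,0]
    - [-46,98,0]
    - [-69,147,0]
    - [-92,196,0]
    - [-115,245,0]
    - [-138,294,0]
    - [-161,343,0]
    - [-181,388,0]
    - [-181,388,0]
    - [-181,388,20]
  rot:
    - [0,0,0]
    - [0,0,0]
    - [0,0,0]
    - [0,0,0]
    - [0,0,0]
    - [0,0,0]
    - [0,0,0]
    - [0,0,0]
    - [0,0,0]
    - [0,0,0]
  grip: [0.2,0.2,0.2,0.2,0.2,0.2,0.2,0.2,0.2,0.2]

```text
time_s: 11.95
eef_pos: [0.5579, 0.0996, 0.1524]
eef_rot: [0.002, -0.03, 1.0, -0.0]
wrist_force: [-0.5, -0.6, -1.0]
opening: 0.322
grasp_force: 58.8
```

play_rows:
  xyz:
    - [0,0,20]
    - [0,0,40]
    - [0,0,55]
    - [0,0,60]
    - [0,0,60]
    - [0,0,60]
    - [0,0,60]
    - [0,0,60]
    - [0,0,60]
    - [0,0,60]
  rot:
    - [0,0,0]
    - [0,0,0]
    - [0,0,0]
    - [0,0,0]
    - [0,0,0]
    - [0,0,0]
    - [0,0,0]
    - [0,0,0]
    - [0,0,0]
    - [0,0,0]
  grip: [0.2,0.2,0.2,0.2,0.2,0.2,0.2,0.2,0.2,0.2]

```text
time_s: 13.2
eef_pos: [0.5568, 0.0994, 0.0916]
eef_rot: [0.0, -0.03, 1.0, -0.0]
wrist_force: [0.3, 0.6, -0.7]
opening: 0.324
grasp_force: 58.8
```

```bash
sed -i 's/cur.png/cur3.png/' wl.py; python3 wl.py; python3 -c "
from h import *
c=load('wrist')
print(proj(c,[.5566,.0995,.028])*1.5, proj(c,[.5566-.0177,.1006,.028])*1.5)"
```

```text
[[-0.9982 -0.0593 -0.0001  0.5568]
 [-0.0593  0.9982 -0.      0.0994]
 [ 0.0001 -0.     -1.      0.0915]
 [ 0.      0.      0.      1.    ]]
-0.03 146 [-0.0162 -0.0122 -0.0329] [-0.0063  0.0135 -0.027 ]
-0.02 176 [-0.0161 -0.0134 -0.0229] [-0.0021  0.0135 -0.017 ]
-0.01 222 [-0.0161 -0.0135 -0.013 ] [ 0.0082  0.0134 -0.007 ]
0 854 [-0.0161 -0.0135 -0.003 ] [0.0115 0.0135 0.003 ]
[385.10775648 314.65737321] [389.60018931 279.86048132]
```

View pics/cur3.png

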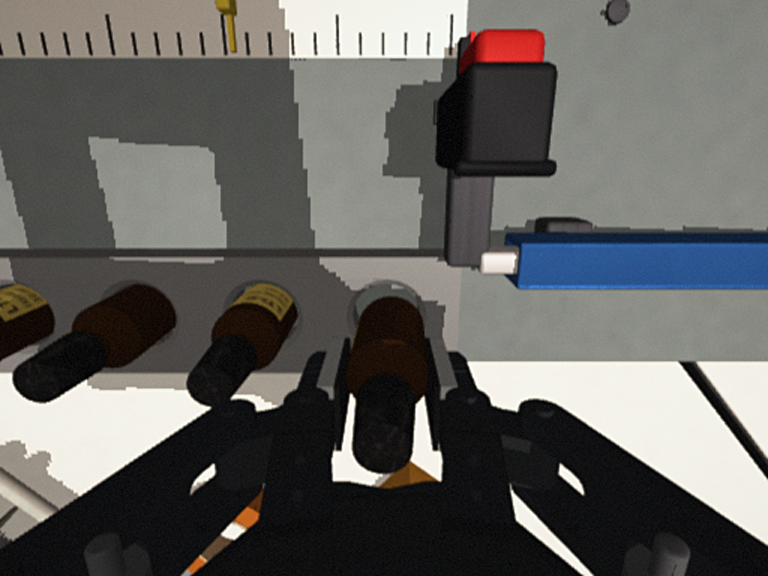

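play_rows:
  xyz:
    - [-1.4,0.3,0]
    - [-1.4,0.3,6]
    - [-1.4,0.3,12]
    - [-1.4,0.3,16]
    - [-1.4,0.3,20]
    - [-1.4,0.3,24]
    - [-1.4,0.3,28]
    - [-1.4,0.3,32]
    - [-1.4,0.3,35]
    - [-1.4,0.3,35]
  rot:
    - [0,0,0]
    - [0,0,0]
    - [0,0,0]
    - [0,0,0]
    - [0,0,0]
    - [0,0,0]
    - [0,0,0]
    - [0,0,0]
    - [0,0,0]
    - [0,0,0]
  grip: [0.2,0.2,0.2,0.2,0.2,0.2,0.2,0.2,0.2,0.2]

```text
time_s: 14.55
eef_pos: [0.5587, 0.0997, 0.0577]
eef_rot: [0.0, -0.03, 1.0, -0.0]
wrist_force: [-2.9, -1.8, 9.6]
opening: 0.325
grasp_force: 59.5
```

play_rows:
  xyz:
    - [0,0,2]
    - [0,0,2]
    - [0,0,2]
    - [0,0,2]
    - [0,0,2]
    - [0,0,2]
    - [0,0,-20]
    - [0,0,-60]
    - [0,0,-120]
    - [0,0,-140]
  rot:
    - [0,0,0]
    - [0,0,0]
    - [0,0,0]
    - [0,0,0]
    - [0,0,0]
    - [0,0,0]
    - [0,0,0]
    - [0,0,0]
    - [0,0,0]
    - [0,0,0]
  grip: [0.2,0.2,0.47,0.47,0.47,0.47,0.47,0.47,0.47,0.47]

```text
time_s: 15.8
eef_pos: [0.5602, 0.0997, 0.2008]
eef_rot: [0.003, -0.03, 1.0, -0.0]
wrist_force: [-0.1, 0.3, 0.5]
opening: 0.469
grasp_force: 0.0
```

```bash
python3 - <<'E'
from h import *
np.set_printoptions(precision=4,suppress=True)
c=cam('wrist');c=cam('wrist');c=cam('wrist');print(T());P=cloud(c)
for n,x,y in(('b0',.567,-.079),('b1',.5637,-.0197),('b2',.56,.04),('b3',.5566,.0997)):
    m=(abs(P[...,0]-x)<.02)&(abs(P[...,1]-y)<.02)&(abs(P[...,2]-.09)<.006)
    q=P[m]; print(n,m.sum(),len(q) and (q.min(0),q.max(0)))
m=(abs(P[...,0]-.47)<.04)&(abs(P[...,1]-.13)<.03)&(abs(P[...,2]-.09)<.002)
a=np.array([[np.cos(.059),np.sin(.059)],[-np.sin(.059),np.cos(.059)]])
q=P[m][:,:2]@a.T; print('handle top rack-axes',q.min(0),q.max(0),np.percentile(q,[3,97],axis=0))
m=(abs(P[...,0]-.45)<.04)&(abs(P[...,1]-.13)<.03)&(abs(P[...,2]-.083)<.004)&(c['color'][...,0]>120)&(c['color'][...,1]<90)
q=P[m][:,:2]@a.T; print('button',m.sum(),q.min(0),q.max(0))
print(readout.get_obs()['q'])
rel([.4625,.130,.15],.059); rel([.4625,.130,.15],np.pi+.059)
save(c['color'],'cur4.png',1.5)
E
```

```text
[[-0.9982 -0.0591  0.0023  0.5588]
 [-0.0591  0.9982 -0.      0.0997]
 [-0.0023 -0.0002 -1.      0.1974]
 [ 0.      0.      0.      1.    ]]
b0 359 (array([ 0.5595, -0.0874,  0.0841]), array([ 0.576 , -0.0704,  0.0933]))
b1 325 (array([ 0.5545, -0.0261,  0.084 ]), array([ 0.5703, -0.0097,  0.0931]))
b2 305 (array([0.5524, 0.033 , 0.0841]), array([0.5688, 0.0486, 0.0931]))
b3 296 (array([0.5493, 0.0934, 0.0841]), array([0.5652, 0.1096, 0.0934]))
handle top rack-axes [0.4591 0.087 ] [0.4926 0.1162] [[0.4636 0.0896]
 [0.4918 0.1138]]
button 232 [0.4533 0.0927] [0.4625 0.1114]
[-0.0324  0.2154  1.6779  0.      1.2459 -1.6624]
shift [94.4 35.9 47.2] rot [0.002 0.002 1.571]
shift [94.4 35.9 47.2] rot [-0.002  0.002 -1.571]
```

View pics/cur4.png

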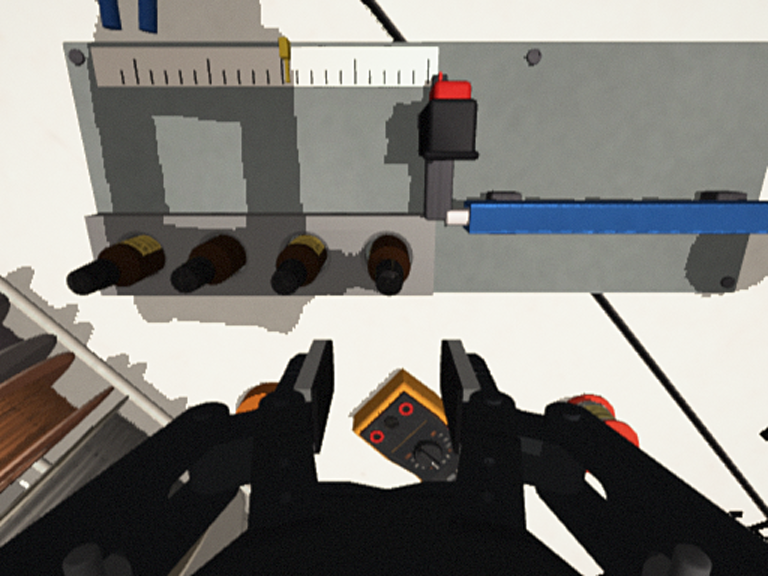

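All four stand home (caps all at z≈0.093). Turning a quarter and going over the handle.

play_rows:
  xyz:
    - [10,4,5]
    - [20,8,10]
    - [30,12,15]
    - [40,16,20]
    - [50,20,25]
    - [60,24,30]
    - [70,28,35]
    - [80,32,40]
    - [88,35,47]
    - [88,35,47]
  rot:
    - [0,0,0.175]
    - [0,0,0.35]
    - [0,0,0.525]
    - [0,0,0.7]
    - [0,0,0.875]
    - [0,0,1.05]
    - [0,0,1.225]
    - [0,0,1.4]
    - [0,0,1.571]
    - [0,0,1.571]
  grip: [0.6,0.6,0.6,0.6,0.6,0.6,0.6,0.6,0.6,0.6]

```text
time_s: 17.2
eef_pos: [0.4661, 0.1296, 0.1471]
eef_rot: [-0.002, 0.685, 0.728, -0.002]
wrist_force: [-0.2, 0.0, 0.5]
opening: 0.6
grasp_force: 0.0
```

```bash
cat > hd.py <<'E'
from h import *
np.set_printoptions(precision=4,suppress=True)
for _ in range(4): c=cam('wrist')
print(T());P=cloud(c)
a=np.array([[np.cos(.059),np.sin(.059)],[-np.sin(.059),np.cos(.059)]])
print('tcp rack',a@T()[:2,3])
m=(abs(P[...,0]-.47)<.04)&(abs(P[...,1]-.13)<.03)&(abs(P[...,2]-.09)<.002)
q=P[m][:,:2]@a.T; print('handle top rack-axes',m.sum(),np.percentile(q,[2,98],axis=0))
m=(abs(P[...,0]-.45)<.04)&(abs(P[...,1]-.13)<.03)&(abs(P[...,2]-.083)<.004)&(c['color'][...,0]>120)&(c['color'][...,1]<90)
q=P[m][:,:2]@a.T; print('button',m.sum(),len(q) and (q.min(0),q.max(0)))
rel([.4687,.1297,.072],.059)
save(c['color'],'cur5.png',1.5)
E
python3 hd.py
```

```text
[[-0.0612  0.9981 -0.0003  0.4685]
 [ 0.9981  0.0612 -0.      0.1293]
 [-0.     -0.0003 -1.      0.1493]
 [ 0.      0.      0.      1.    ]]
tcp rack [0.4753 0.1015]
handle top rack-axes 1435 [[0.4636 0.0901]
 [0.4929 0.1151]]
button 246 (array([0.4543, 0.0939]), array([0.4625, 0.1121]))
shift [ 0.3  0.3 77.3] rot [-0.     0.     0.002]
```

View pics/cur5.png

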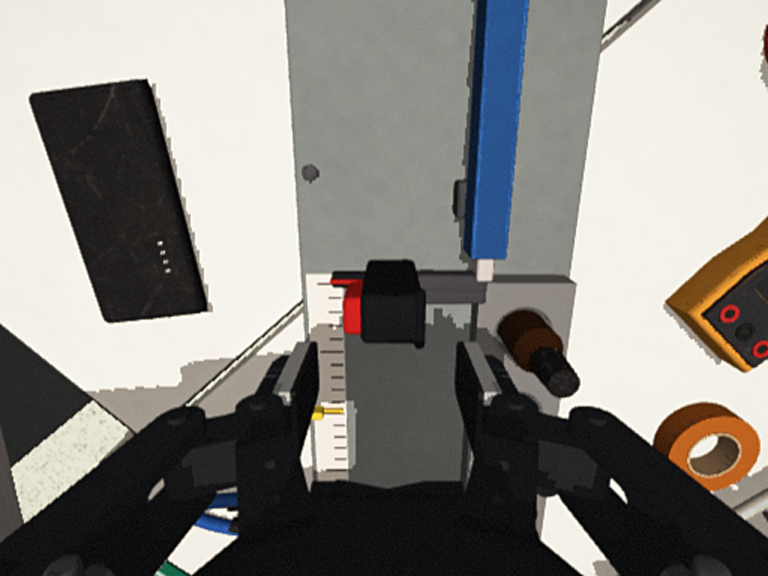

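Red pointer line at (343,283), yellow line at (335,411), handle centred between the pads. Compute travel and descend.

```bash
python3 - <<'E'
from h import *
np.set_printoptions(precision=4,suppress=True)
c=load('wrist')
a=np.array([[np.cos(.059),np.sin(.059)],[-np.sin(.059),np.cos(.059)]])
for n,u,v in(('ptr',343,283),('mark',335,411)):
  print(n,px(c,round(u/1.5),round(v/1.5)),[a@pxz(c,u/1.5,v/1.5,z)[:2] for z in(.008,.012,.02)])
E
```

```text
ptr [0.4417 0.1261 0.0244] [array([0.4462, 0.0952]), array([0.4467, 0.0964]), array([0.4476, 0.0988])]
mark [0.437  0.0244 0.0112] [array([ 0.4376, -0.0036]), array([ 0.4382, -0.0009]), array([0.4393, 0.0045])]
```

play_rows:
  xyz:
    - [0,0,12]
    - [0,0,24]
    - [0,0,36]
    - [0,0,48]
    - [0,0,60]
    - [0,0,70]
    - [0,0,77]
    - [0,0,77]
    - [0,0,77]
    - [0,0,77]
  rot:
    - [0,0,0]
    - [0,0,0]
    - [0,0,0]
    - [0,0,0]
    - [0,0,0]
    - [0,0,0]
    - [0,0,0]
    - [0,0,0]
    - [0,0,0]
    - [0,0,0]
  grip: [0.6,0.6,0.6,0.6,0.6,0.6,0.6,0.6,0.6,0.6]

```text
time_s: 18.65
eef_pos: [0.4687, 0.1295, 0.073]
eef_rot: [0.0, 0.686, 0.728, 0.0]
wrist_force: [0.2, -0.4, 0.5]
opening: 0.602
grasp_force: 0.0
```

play_rows:
  xyz:
    - [0,0,0]
    - [0,0,0]
    - [0,0,0]
    - [0,0,0]
    - [0,0,0]
    - [0,0,0]
    - [0,0,0]
    - [0,0,0]
    - [0,0,0]
    - [0,0,0]
  rot:
    - [0,0,0]
    - [0,0,0]
    - [0,0,0]
    - [0,0,0]
    - [0,0,0]
    - [0,0,0]
    - [0,0,0]
    - [0,0,0]
    - [0,0,0]
    - [0,0,0]
  grip: [0.5,0.45,0.4,0.35,0.3,0.25,0.25,0.25,0.25,0.25]

```text
time_s: 19.9
eef_pos: [0.47, 0.1296, 0.0734]
eef_rot: [0.001, 0.686, 0.728, 0.001]
wrist_force: [8.2, 2.2, 3.0]
opening: 0.352
grasp_force: 60.2
```

play_rows:
  xyz:
    - [-4,0,0]
    - [-14,0,0]
    - [-26,0,0]
    - [-38,0,0]
    - [-50,0,0]
    - [-62,0,0]
    - [-74,0,0]
    - [-86,0,0]
    - [-95,0,0]
    - [-100,0,0]
  rot:
    - [0,0,0]
    - [0,0,0]
    - [0,0,0]
    - [0,0,0]
    - [0,0,0]
    - [0,0,0]
    - [0,0,0]
    - [0,0,0]
    - [0,0,0]
    - [0,0,0]
  grip: [0.25,0.25,0.25,0.25,0.25,0.25,0.25,0.25,0.25,0.25]

```text
time_s: 21.15
eef_pos: [0.4759, 0.0298, 0.0734]
eef_rot: [0.001, 0.686, 0.727, 0.001]
wrist_force: [9.1, 6.5, 1.3]
opening: 0.352
grasp_force: 61.0
```

play_rows:
  xyz:
    - [0,0,0]
    - [0,0,0]
    - [0,0,0]
    - [0,0,0]
    - [0,0,0]
    - [0,0,0]
    - [0,0,0]
    - [0,0,0]
    - [0,0,0]
    - [0,0,0]
  rot:
    - [0,0,0]
    - [0,0,0]
    - [0,0,0]
    - [0,0,0]
    - [0,0,0]
    - [0,0,0]
    - [0,0,0]
    - [0,0,0]
    - [0,0,0]
    - [0,0,0]
  grip: [0.25,0.25,0.25,0.25,0.25,0.25,0.25,0.25,0.25,0.25]

```text
time_s: 22.4
eef_pos: [0.4759, 0.0301, 0.0734]
eef_rot: [0.001, 0.686, 0.728, 0.001]
wrist_force: [8.7, 5.5, 2.1]
opening: 0.358
grasp_force: 60.9
```

```bash
python3 - <<'E'
from h import *
a=np.array([[np.cos(.059),np.sin(.059)],[-np.sin(.059),np.cos(.059)]])
c=cam('wrist'); print('tcp rack',a@T()[:2,3]); s=cam('scene')
A=cv2.resize(c['color'],(512,384)); q=proj(s,[.44,.026,.012]).astype(int); print(q)
C=s['color'][q[1]-32:q[1]+33,q[0]-45:q[0]+46]; C=cv2.resize(C,(538,384),interpolation=cv2.INTER_CUBIC)
q=np.clip(proj(c,[.44,.026,.012]).astype(int),64,300); print(q)
D=c['color'][max(q[1]-60,0):q[1]+60,max(q[0]-80,0):q[0]+80]
save(np.vstack([cv2.resize(D,(538,404)),C]),'fin.png',.75)
E
```

```text
tcp rack [0.4768832  0.00202628]
[225 219]
[206 215]
```

View pics/fin.png

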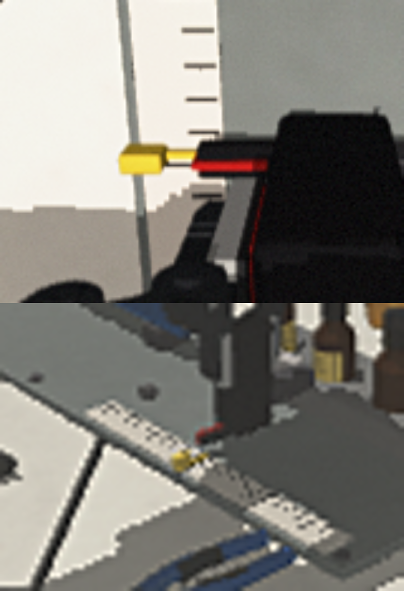

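```bash
python3 - <<'E'
from h import *
np.set_printoptions(precision=4,suppress=True)
c=load('wrist'); a=np.array([[np.cos(.059),np.sin(.059)],[-np.sin(.059),np.cos(.059)]])
col=c['color'].astype(int); P=cloud(c)[175:270,130:290]; col=col[175:270,130:290]
Q=P[...,:2]@a.T
y=(col[...,0]>130)&(col[...,1]>100)&(col[...,2]<70)
r=(col[...,0]>130)&(col[...,1]<60)&(col[...,2]<70)
for n,m in(('yel',y),('red',r)):
    print(n,m.sum())
    for z0,z1 in((0,.013),(.013,.022),(.022,.03),(.03,.06)):
        k=m&(P[...,2]>z0)&(P[...,2]<=z1)
        if k.sum()>3: print(z0,k.sum(),np.median(Q[k],0),Q[k].min(0),Q[k].max(0),np.median(P[k][:,2]))
print(readout.get_obs()['wrist_force'])
E
```

```text
yel 178
0 30 [0.4322 0.0002] [ 0.4189 -0.0026] [0.4372 0.0027] 0.011976014907032428
0.013 146 [0.4241 0.0009] [ 0.4186 -0.0033] [0.4399 0.0036] 0.018671688626750574
red 94
0.022 93 [0.4482 0.0023] [ 0.4398 -0.0004] [0.4562 0.0039] 0.026526863020762015
[9.4842 5.5043 1.6169]
```

play_rows:
  xyz:
    - [-1.5,0,0]
    - [-1.5,0,0]
    - [-1.5,0,0]
    - [-1.5,0,0]
    - [-1.5,0,0]
    - [-1.5,0,0]
    - [-1.5,0,0]
    - [-1.5,0,0]
    - [-1.5,0,0]
    - [-1.5,0,0]
  rot:
    - [0,0,0]
    - [0,0,0]
    - [0,0,0]
    - [0,0,0]
    - [0,0,0]
    - [0,0,0]
    - [0,0,0]
    - [0,0,0]
    - [0,0,0]
    - [0,0,0]
  grip: [0.25,0.25,0.25,0.25,0.25,0.25,0.25,0.25,0.25,0.25]

```text
time_s: 23.75
eef_pos: [0.476, 0.0287, 0.0734]
eef_rot: [0.001, 0.686, 0.728, 0.001]
wrist_force: [9.7, 5.9, 2.7]
opening: 0.352
grasp_force: 60.9
```

```bash
python3 -c "
from bench import readout, ctrl
o=readout.get_obs(); print(o['eef_pos'],o['grasp_force'],o['opening']); print(ctrl.hand_in())"
```

```text
[0.4759942  0.02865782 0.07338829] 60.94347596168518 0.3518975650152381
the job is handed in; nothing more can be done
None
```

I handed the job in at about 24 s, with all four bottles measuring fully home and the bar held out with a 61 N grip; the pointer was about 2 mm from the mark before a last 1.5 mm nudge I did not re-measure. The hand-in gave no verdict.

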